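# Load a connector into the leak-test station and lock the bayonet hood over it

### The arm

A 6-joint arm with a two-finger parallel gripper is mounted at the origin on a cart in front of the work surface, level with it; the furniture and walls round the work are solid. World frame = base frame: x ahead of the robot, y to its left, z up, the work surface at z = 0. Lengths are in m, angles in rad, forces in N, time in s.
With the tool pointing down it reaches from about 0.375 to 0.925 m from the base axis. Payload 5.7 kg.
Tool frame: the origin (TCP) lies at the very end of the fingers, on their centre line; the grasp point (between the pads) lies 19 mm behind it; z points along the fingers, y is the direction in which the jaws open and shut (so a half turn about z gives the same grasp; the last joint's range is limited). The gripper opens to 88 mm and grips with 3 to 60 N. Pads are 20 mm wide; open, the fingers measure 115 mm over their backs; the gripper's body (75 mm by 178 mm) begins 61 mm behind the grasp point.
Start: joints at [1.023, 0.359, 1.51, -0, 1.272, -0.115], TCP at [0.252, 0.545, 0.223] pointing down, gripper open.
Joint ranges: [-2.97, 2.97], [-1.01, 2.36], [0.21, 2.38], [-0.96, 4.11], [0.2, 2.71], [-2.98, 2.98]. Speed limits (rad/s): [2.39, 2.39, 3.14, 3.14, 3.14, 3.14].

### API

Orientations are given as a unit quaternion [x, y, z, w].
In Python, from rig import monitor, imaging, workorder gives the robot as it stands.
- The arm moves only by the tool apply_moves, never from a script. Its argument "series" is a list of rows, each a list of 7 numbers: the turn, a rotation vector about the tool's x, y, z in rad, then the shift along the tool's x, y, z in units of 25 mm (1.0 is 25 mm), then the closure in counts, from 0 (fully open) to 255 (shut). In form: [[ax, ay, az, x, y, z, jaw], ...]. A call has 1 to 20 rows; each row is the pose to reach, as a shift and turn from the pose commanded when the call began, along the tool's axes at that moment; what a row does not reach only later rows make up. A row lasts 1/12 s, in which the tool goes at most 41.7 mm and 7.16 degrees, less where a joint would pass 70% of its speed; a pose out of reach is approached as far as the arm can. A call with a gripper value outside its range is refused whole. The fingers move at their own pace and stop on an object; "grip_force" is the grip in N (left out, the last holds). Time passes only in rows, so rows that repeat a pose let the fingers close. It gives the time, the measured TCP pose, the force and the opening at its end, in the units of the state.
- monitor.state(): the state, without advancing time (a new reading comes with each control period).
- imaging.get_image(name): name is "scene" or "top" or "wrist"; returns a dict with "color" (384x512x3 uint8, red, green, blue), "z_map" (384x512 float32, m along the optical axis (not along the pixel's ray), 0 where there is no reading), "K" (3x3 intrinsics, pixels), "world_from_camera" (4x4, takes a point from camera to world coordinates); the wrist camera has in their place "mount" (4x4, takes a point from camera to tool coordinates, whose origin is the TCP and whose axes are the flange's). Camera axes: x right, y down, z forward; pixel columns grow to the right and rows downward; lengths in m; the calibration is good to about 2 mm. A picture is of the moment at which its call begins: read the wrist's pose just before it.
- workorder.close_job(): hands the job in, once; it reports no verdict.
The state is a dict: "clock": time; "qpos": joint angles; "qd": joint speeds; "joint_torque": joint torques, N m; "tool_pos": TCP position; "ee_rot": TCP orientation; "force": force on the tool from outside, world axes, zero at the start; "torque": the same for the moment, N m; "grip_width": finger opening in m.
Only numpy, scipy, OpenCV 4.12 (cv2) and the standard library are available. Lean on these libraries where they do the work, as an engineer would, in place of code of your own. Each camera call takes 0.05 s, during which the arm holds its last target.

### The job

Load the leak-test station on the bench: stand the loose grey connector upright in the white spring seat, then set the aluminium hood over it so that its two lugs go down through the two gaps between the hooks, press it down against the spring, twist it clockwise (seen from above) to the stop and let it rise, so that both lugs sit up in the locking notches under the hooks. The hook ring is clamped by hand, off its mark, so feel for the gaps gently and never force the hood on the hooks or against the stops (no more than about 30 N); leave the tin, the dropper bottle, the brass plug and the hex key where they are, and let go of everything at the end.

Things in the scene. Friction and masses are not known exactly. Their poses are not given: they have to be found in the camera images.
- connector_center (a point): Centre of the loose grey sealed connector, a barrel 25 mm across and 32 mm tall (20 g), standing upright alone near the bench's right edge; the point lies on its axis, 16 mm above its foot, z along the axis. Connectors inside the big press jig are not part of the job.
- station: Fixed test station: aluminium base plate 116 x 116 x 14 mm; origin at the centre of its underside on the bench, z up. Concentric with z on it: the white spring seat and, round that, a steel ring with two bayonet hooks (see ring_top, ring_floor, index_mark).
- ring_top (a point): On the station's axis, level with the flat tops of the hooks, 34 mm above the bench. Ring: outside radius 50 mm, opening inside the hooks of radius 32.5 mm. Between the hooks are two gaps 180 degrees apart, each 31 degrees wide, open from above; where they are, see index_mark.
- index_mark (a point): Red mark on the plate at the station's -x edge (another at +x). The gaps of the hook ring should lie on the line through these marks (station's x axis), but the ring is clamped by hand and sits anywhere within 0.62 rad of it, either way: not measured, it can be seen or felt.
- ring_floor (a point): On the axis, level with the hard floor under the hooks, 14 mm above the bench. Clockwise from a gap's centre: 15.5 to 44 degrees run-in, roof underside 24 mm above the bench; 44 to 70 degrees notch, roof at 28 mm; at 70 degrees a solid stop. So a 20-degree lug meets the stop 60 degrees after the gap's centre and is then under the notch (54 to 60).
- seat_top (a point): Centre of the floor of the white spring seat, 38 mm above the bench when free; a locating rim 3 mm high, 30 mm inside and 36 mm outside diameter, surrounds it. z up.
- seat (a joint): How far the seat is pressed down, m (0 free, 0.018 at most). Its spring pushes up with about 3.2 N at the start of travel and 0.5 N more per mm.
- hood_grip (a point): Centre of the black grip bar on the aluminium bayonet hood (0.2 kg), a bell standing mouth down on the bench. Bar 56 mm long (hood's x), 14 mm thick (y), 36 mm tall; the point lies 68 mm above the hood's lower edge and 18 mm above the bell's roof. Two lugs at the lower edge at the hood's +x and -x (below the bar's ends, red line), to radius 39 mm, 20 degrees wide, 6 mm tall.
- hood_edge (a point): Centre of the hood's lower edge (bell 60 mm outside, 51 mm inside; pad inside the roof 42 mm above the edge). Height above the bench: 34 mm when the lugs stand on the hooks; 28 mm when, lugs in the gaps, the pad meets the connector in the seat; 14 to 18 mm to turn (seat 10 to 14 mm down); 22 mm locked, held up by the spring, seat about 6 mm down.
- grease_tin: Bystander: flat round blue-lidded tin, 54 mm across, 24 mm tall; origin at its underside.
- spray_vial: Bystander: white dropper bottle with a red nozzle, 31 mm across, 94 mm tall; origin at its underside.
- plug: Bystander: brass-coloured calibration plug, 22 mm across, 32 mm tall; origin at its underside.
- ring_key: Bystander: black hex key 132 x 32 x 6 mm lying flat; origin at its underside.

How it is judged:
On the way, in this order (a step that is already met when the one before it is completed fails the run):
1. the connector stands upright in the spring seat, let go (horizontal distance between connector_center and seat_top below 0.005 m and z of connector_center in the frame of seat_top between 0.0145 and 0.0175 m and angle between connector_center's own z axis and vertical below 0.08 rad and contact force between the fingers and test_connector below 0.1 N), for 0.2 s.
2. the hood is over the connector, pressed down against the spring with its lugs below the hooks (z of hood_edge in the frame of station below 0.0188 m and horizontal distance between hood_edge and seat_top below 0.005 m and value of joint seat above 0.0085 m), for 0.1 s.
At the end, for the whole second after the job is handed in: The hood is locked and at rest: its lower edge 20.5 to 23.7 mm above the bench (lugs up in the notches, 22 mm), upright within 0.04 rad, within 5 mm of the seat's axis; the seat is held 4.2 to 7.8 mm down by the connector, which stands upright (0.08 rad) within 5 mm of the seat's axis (z of hood_edge in the frame of station between 0.0205 and 0.0237 m and horizontal distance between each of hood_edge, connector_center and seat_top below 0.005 m and angle between hood_edge's own z axis and vertical below 0.04 rad and value of joint seat between 0.0042 and 0.0078 m and angle between connector_center's own z axis and vertical below 0.08 rad and linear speed of hood below 0.01 m/s); the robot touches nothing.
It fails at once if the hood is forced down on the tops of the hooks with more than 90 N (contact force between hood and station above 90 N and z of hood_edge in the frame of station above 0.03 m).
It fails at once if the pressed-down hood is forced against the floor or the stops under the hooks with more than 90 N (contact force between hood and station above 90 N and z of hood_edge in the frame of station below 0.0185 m).
It fails at once if the tin, the dropper bottle, the brass plug or the hex key is moved by more than 20 mm (distance of any of grease_tin, spray_vial, plug, ring_key from where it was at the start of the episode above 0.02 m).
It also fails if it takes over 72 s, if anything falls off the work surface, if the arm or the gripper's body presses on something with over 40 N, if the wrist force passes 120 N, or if a joint passes its speed limit or range.

## Working session

There is one attempt and no reset: what is moved stays moved. The work goes in short steps, Python scripts to look and compute and a tool call to move; the robot and the scene stay as the last step left them, time stands still between calls to the robot, and variables do not carry over. Pictures are saved under pics/ and viewed, and the job is handed in when it is done.

Besides the shell and the picture viewer there is one more tool, called after "Emit:" as name([rows], argument=value, ...), one row to a line, values as JSON. apply_moves: Moves the arm, as the interface text tells. Its arguments: {"type":"object","properties":{"series":{"type":"array","items":{"type":"array","items":{"type":"number"}}},"grip_force":{"type":"number"}},"required":["series"]}

```bash
mkdir -p pics; ls; cat > h.py <<'E'
import numpy as np,cv2
from rig import monitor, imaging, workorder
from scipy.spatial.transform import Rotation as R
def shot(n,fn):
    s=monitor.state(); d=imaging.get_image(n)
    cv2.imwrite('pics/'+fn+'.png',cv2.cvtColor(d['color'],cv2.COLOR_RGB2BGR))
    T=d.get('world_from_camera')
    if T is None:
        W=np.eye(4);W[:3,:3]=R.from_quat(s['ee_rot']).as_matrix();W[:3,3]=s['tool_pos'];T=W@d['mount']
    np.savez('pics/'+fn+'.npz',c=d['color'],z=d['z_map'],K=d['K'],T=T)
    return d
def cloud(fn):
    f=np.load('pics/'+fn+'.npz');z=f['z'];K=f['K'];T=f['T']
    v,u=np.mgrid[:z.shape[0],:z.shape[1]]
    P=np.stack([(u-K[0,2])/K[0,0]*z,(v-K[1,2])/K[1,1]*z,z],-1)@T[:3,:3].T+T[:3,3]
    P[z<=0]=np.nan
    return P,f['c']
E
python3 - <<'E'
from h import *
print(monitor.state())
for n in ['scene','top','wrist']:
    d=shot(n,n+'0'); print(n,d['K'].tolist(),d.get('world_from_camera',d.get('mount')))
E
```

```text
pics
{'clock': 0.0, 'qpos': array([ 1.02290055e+00,  3.59481194e-01,  1.51138956e+00, -5.37116169e-06,
        1.27244484e+00, -1.15108206e-01]), 'qd': array([-0.0022294 , -0.0016397 ,  0.00025299, -0.00022092,  0.00090144,
        0.00085282]), 'joint_torque': array([ 1.65905476e-03, -5.15365005e+01, -2.70733988e+01,  6.77116262e-02,
        3.46879684e-02, -1.08315874e-04]), 'tool_pos': array([0.25131588, 0.54411822, 0.22184005]), 'ee_rot': array([ 2.14708064e-01,  9.76677892e-01, -8.15400630e-04, -2.77950089e-04]), 'force': array([0.52805557, 1.32558605, 0.61577733]), 'torque': array([0.01964653, 0.0121653 , 0.03092   ]), 'grip_width': 0.08766564405585883}
scene [[382.47620665435613, 0.0, 257.28091718491345], [0.0, 382.47620665435613, 182.38880831875736], [0.0, 0.0, 1.0]] [[-0.53725661 -0.44482957  0.71657658 -0.00242034]
 [-0.84338715  0.27597988 -0.46101326  0.30524566]
 [ 0.00731161 -0.8520339  -0.52343556  0.52552566]
 [ 0.          0.          0.          1.        ]]
top [[424.79347021252664, 0.0, 259.229588681754], [0.0, 424.79347021252664, 190.37598709946374], [0.0, 0.0, 1.0]] [[-0.00760722 -0.98014805  0.19812098  0.3915159 ]
 [-0.99996522  0.00677882 -0.00485921 -0.10646867]
 [ 0.00341972 -0.19815106 -0.98016553  1.11427855]
 [ 0.          0.          0.          1.        ]]
wrist [[268.11723817967044, 0.0, 259.46390302660564], [0.0, 268.11723817967044, 192.20250635027665], [0.0, 0.0, 1.0]] [[-1.73759178e-04 -9.55977527e-01 -2.93439838e-01  8.06367885e-02]
 [ 9.99999944e-01 -2.50349432e-04  2.23450446e-04 -2.26647677e-04]
 [-2.87076101e-04 -2.93439783e-01  9.55977516e-01 -1.62206591e-01]
 [ 0.00000000e+00  0.00000000e+00  0.00000000e+00  1.00000000e+00]]
```

View pics/scene0.png

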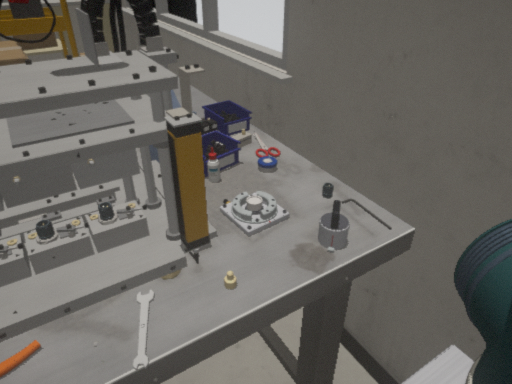

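View pics/top0.png

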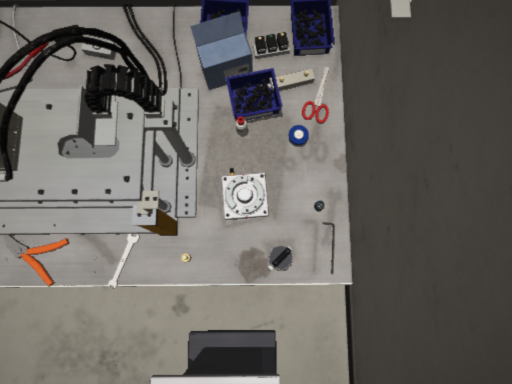

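View pics/wrist0.png

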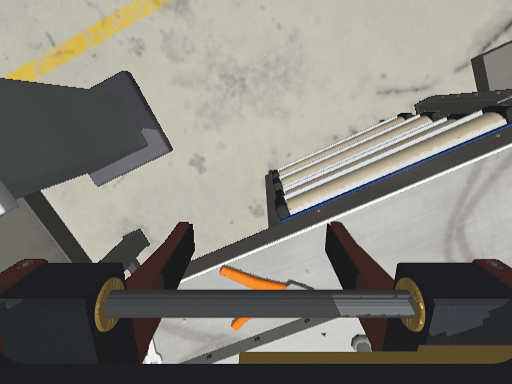

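The top view shows the station at about (245,196), the hood at (281,258), the connector at (319,206), the hex key at (332,247), the plug at (186,258), the tin at (299,134) and the bottle at (240,124). Next I'll measure these.

```bash
python3 - <<'E'
from h import *
P,c=cloud('top0')
crop=c[90:290,170:360][...,::-1]
cv2.imwrite('pics/topz.png',cv2.resize(crop,None,fx=3,fy=3,interpolation=cv2.INTER_CUBIC)[:600,:])
for n,(u,v) in dict(station=(245,196),hood=(281,258),conn=(319,206),key=(332,247),plug=(186,258),tin=(299,134),vial=(240,124)).items(): print(n,P[v,u].round(4))
X,Y,Z=P[...,0],P[...,1],P[...,2]
def cl(m,n):
    q=P[m]; print(n,len(q),q.min(0).round(4),q.max(0).round(4),q.mean(0).round(4), ((q.min(0)+q.max(0))/2).round(4))
v,u=np.mgrid[:384,:512]
cl((abs(u-319)<8)&(abs(v-206)<9)&(Z>.026),'conn top')
cl((abs(u-281)<16)&(abs(v-258)<16)&(Z>.07),'hood bar')
cl((abs(u-281)<22)&(abs(v-258)<22)&(Z>.04)&(Z<.06),'hood roof')
cl((abs(u-245)<26)&(abs(v-196)<26)&(Z>.03),'ring')
cl((abs(u-245)<10)&(abs(v-196)<10)&(Z>.036),'seat')
cl((abs(u-245)<28)&(abs(v-196)<28)&(Z>.009),'plate')
S,_=cloud('scene0')
v,u=np.mgrid[:384,:512]
for n,(a,b) in dict(conn=(328,187),hoodbar=(336,205),seat=(254,203)).items(): print(n,S[b,a].round(4))
E
```

```text
station [ 0.5943 -0.0751  0.0394]
hood [ 0.434  -0.1625  0.0839]
conn [ 0.5692 -0.2668  0.025 ]
key [ 4.648e-01 -3.006e-01 -3.000e-04]
plug [0.438  0.0741 0.0299]
tin [ 0.7657 -0.22    0.0248]
vial [ 0.7776 -0.0633  0.0717]
conn top 33 [ 0.5609 -0.2789  0.0266] [ 0.5821 -0.258   0.0346] [ 0.5714 -0.2678  0.0307] [ 0.5715 -0.2684  0.0306]
hood bar 141 [ 0.4152 -0.1846  0.0789] [ 0.4579 -0.1409  0.0901] [ 0.4374 -0.1636  0.0841] [ 0.4366 -0.1628  0.0845]
hood roof 323 [ 0.4086 -0.1941  0.0413] [ 0.4677 -0.1346  0.0596] [ 0.4365 -0.1632  0.05  ] [ 0.4381 -0.1643  0.0505]
ring 670 [ 0.5513 -0.1217  0.03  ] [ 0.6492 -0.0255  0.0443] [ 0.6009 -0.0735  0.0345] [ 0.6002 -0.0736  0.0372]
seat 127 [ 0.5835 -0.0906  0.036 ] [ 0.6185 -0.057   0.0443] [ 0.6014 -0.0734  0.0392] [ 0.601  -0.0738  0.0402]
plate 1887 [ 0.541  -0.1346  0.009 ] [ 0.6735 -0.013   0.0443] [ 0.5993 -0.0733  0.0219] [ 0.6073 -0.0738  0.0267]
conn [ 0.5636 -0.2624  0.0331]
hoodbar [ 0.4398 -0.1664  0.0889]
seat [ 0.593  -0.0696  0.0392]
```

View pics/topz.png

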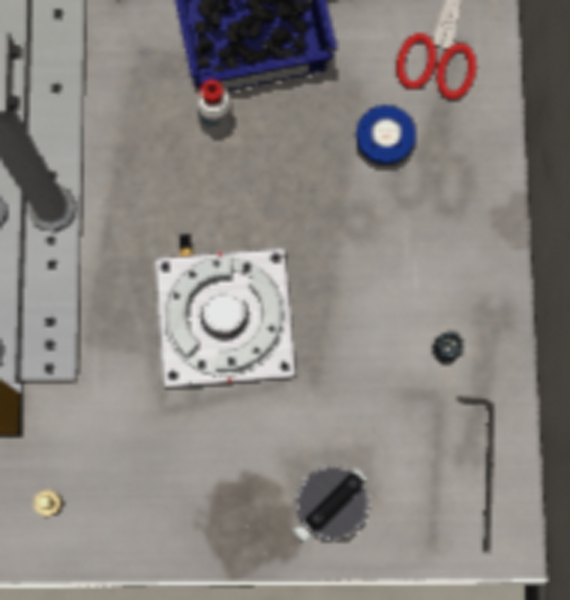

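```bash
cat >> h.py <<'E'
def plan(x,y,z,yaw,s=None):
    """row (turn, shift/25mm) from current measured pose to world tcp pose pointing down; yaw = world angle of tool x"""
    s=s or monitor.state()
    R0=R.from_quat(s['ee_rot']);c,si=np.cos(yaw),np.sin(yaw)
    R1=R.from_matrix(np.array([[c,si,0],[si,-c,0],[0,0,-1.]]))
    rv=(R0.inv()*R1).as_rotvec(); d=R0.inv().apply(np.array([x,y,z])-s['tool_pos'])/.025
    return rv.round(4),d.round(3)
def yaw(s=None):
    s=s or monitor.state(); m=R.from_quat(s['ee_rot']).as_matrix(); return np.arctan2(m[1,0],m[0,0]), m[:,0].round(4), m[:,1].round(4),m[:,2].round(4)
E
python3 - <<'E'
from h import *
print(yaw())
for n in ['top0','scene0']:
  P,c=cloud(n); X,Y,Z=P[...,0],P[...,1],P[...,2]
  for y0 in np.arange(-.1,.6,.05):
    m=(Y>y0)&(Y<y0+.05)&(Z>.1)&(X>.2)&(X<1)
    if m.sum(): print(n,y0.round(2),X[m].min().round(3),Z[m].max().round(3))
# wrist image on target
print(plan(.40,.1,.25,np.pi), plan(.52,-.2,.25,np.pi))
E
```

```text
(np.float64(2.7087965261713047), array([-9.078e-01,  4.194e-01,  1.000e-04]), array([ 0.4194,  0.9078, -0.0014]), array([-7.0e-04, -1.2e-03, -1.0e+00]))
top0 -0.1 0.928 0.137
top0 -0.05 0.912 0.164
top0 0.0 0.67 0.361
top0 0.05 0.491 0.469
top0 0.1 0.489 0.618
top0 0.15 0.529 0.624
top0 0.2 0.529 0.619
top0 0.25 0.528 0.544
top0 0.3 0.529 0.469
top0 0.35 0.529 0.38
top0 0.4 0.529 0.287
top0 0.45 0.79 0.248
scene0 -0.1 0.942 0.139
scene0 0.0 0.666 0.366
scene0 0.05 0.488 0.451
scene0 0.1 0.488 0.451
scene0 0.15 0.526 0.455
scene0 0.2 0.526 0.447
scene0 0.25 0.526 0.468
scene0 0.3 0.526 0.398
scene0 0.35 0.527 0.289
scene0 0.4 0.602 0.109
(array([-1.400e-03, -4.000e-04, -4.328e-01]), array([-12.849, -13.638,  -1.102])) (array([-1.400e-03, -4.000e-04, -4.328e-01]), array([-22.239, -22.519,  -1.091]))
```

```bash
python3 - <<'E'
from h import *
for a in [(.39,.1,.25,1.2),(.47,-.12,.25,.9),(.565,-.265,.17,.6)]: print(plan(*a))
E
```

```text
(array([-1.2000e-03,  9.0000e-04,  1.5088e+00]), array([-12.485, -13.806,  -1.102]))
(array([-1.1000e-03,  1.2000e-03,  1.8088e+00]), array([-19.081, -20.453,  -1.094]))
(array([-1.0000e-03,  1.4000e-03,  2.1088e+00]), array([-24.964, -24.12 ,   2.111]))
```

Emit:
apply_moves([
  [0,0,1.5,-12.485,-13.806,-1.1,0],
  [0,0,1.5,-12.485,-13.806,-1.1,0],
  [0,0,1.5,-12.485,-13.806,-1.1,0],
  [0,0,1.5,-12.485,-13.806,-1.1,0],
  [0,0,1.5,-12.485,-13.806,-1.1,0],
  [0,0,1.5,-12.485,-13.806,-1.1,0],
  [0,0,1.5,-12.485,-13.806,-1.1,0],
  [0,0,1.5,-12.485,-13.806,-1.1,0],
  [0,0,1.5,-12.485,-13.806,-1.1,0],
  [0,0,1.5,-12.485,-13.806,-1.1,0],
  [0,0,1.5,-12.485,-13.806,-1.1,0],
  [0,0,1.5,-12.485,-13.806,-1.1,0],
  [0,0,1.5,-12.485,-13.806,-1.1,0],
])

```text
clock: 1.23
tool_pos: [0.3912, 0.0978, 0.2504]
ee_rot: [0.826, 0.564, 0.0, 0.0]
force: [-0.6, 0.7, 0.1]
grip_width: 0.0882
```

```bash
python3 - <<'E'
from h import *
print(monitor.state()['qpos'].round(3))
for a in [(.47,-.12,.25,.9),(.565,-.265,.17,.6)]: print(plan(*a))
E
```

```text
[ 7.400e-02  3.700e-02  1.861e+00 -1.000e-03  1.243e+00  4.460e-01]
(array([1.000e-03, 2.000e-04, 2.992e-01]), array([-6.974,  6.102,  0.023]))
(array([0.001 , 0.    , 0.5992]), array([-10.998,  11.745,   3.229]))
```

Emit:
apply_moves([
  [0,0,0.3,-6.97,6.1,0,0],
  [0,0,0.3,-6.97,6.1,0,0],
  [0,0,0.3,-6.97,6.1,0,0],
  [0,0,0.3,-6.97,6.1,0,0],
  [0,0,0.3,-6.97,6.1,0,0],
  [0,0,0.3,-6.97,6.1,0,0],
  [0,0,0.6,-11,11.74,3.2,0],
  [0,0,0.6,-11,11.74,3.2,0],
  [0,0,0.6,-11,11.74,3.2,0],
  [0,0,0.6,-11,11.74,3.2,0],
  [0,0,0.6,-11,11.74,3.2,0],
  [0,0,0.6,-11,11.74,3.2,0],
  [0,0,0.6,-11,11.74,3.2,90],
  [0,0,0.6,-11,11.74,3.2,90],
])

```text
clock: 2.4
tool_pos: [0.567, -0.2586, 0.17]
ee_rot: [0.954, 0.301, -0.0, -0.001]
force: [-1.3, -0.2, -0.4]
grip_width: 0.0777
```

```bash
python3 - <<'E'
from h import *
s=monitor.state();print(s['tool_pos'],s['grip_width'],s['qpos'].round(3))
shot('wrist','w1')
P,c=cloud('w1');print(P[192,259])
E
```

```text
[ 0.56701676 -0.258621    0.16995082] 0.0777459692236055 [-5.390e-01  4.410e-01  1.517e+00  1.000e-03  1.185e+00  4.200e-01]
[ 0.54930516 -0.27025572 -0.00138062]
```

View pics/w1.png

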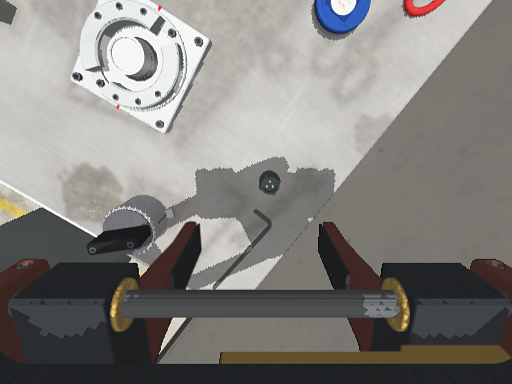

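The wrist view has the connector at (270,182) and the station at (140,60). Both gaps look visible, and the hood is at (135,225).

```bash
python3 - <<'E'
from h import *
P,c=cloud('w1');X,Y,Z=P[...,0],P[...,1],P[...,2]
v,u=np.mgrid[:384,:512]
m=(abs(u-270)<20)&(abs(v-182)<20)&(Z>.006)&(np.hypot(X-.57,Y+.267)<.025)
q=P[m];print(len(q),q.min(0),q.max(0),np.percentile(Z[m],[5,50,95]))
# circle fit on xy of side band + top
from scipy.optimize import least_squares
for lo,hi in [(.006,.012),(.006,.022),(.022,.04)]:
    k=q[(q[:,2]>lo)&(q[:,2]<hi)][:,:2]
    if len(k)<6: continue
    f=least_squares(lambda p:np.hypot(*(k-p).T)-.0125,[.57,-.267],loss='soft_l1',f_scale=.001);print(lo,hi,len(k),f.x, k.mean(0))
cv2.imwrite('pics/w1z.png',cv2.resize(c[120:260,60:340][...,::-1],None,fx=2.8,fy=2.8,interpolation=cv2.INTER_CUBIC))
cv2.imwrite('pics/w1s.png',cv2.resize(c[0:140,60:230][...,::-1],None,fx=4,fy=4,interpolation=cv2.INTER_CUBIC))
E
```

```text
413 [ 0.55949765 -0.28116831  0.00845709] [ 0.58374798 -0.25760973  0.0339988 ] [0.01158686 0.02499829 0.03270826]
0.006 0.012 24 [ 0.57098294 -0.27019091] [ 0.57587826 -0.26316854]
0.006 0.022 120 [ 0.57090936 -0.27043902] [ 0.57448657 -0.26670965]
0.022 0.04 293 [ 0.57246215 -0.26686617] [ 0.57138561 -0.26971142]
```

View pics/w1z.png

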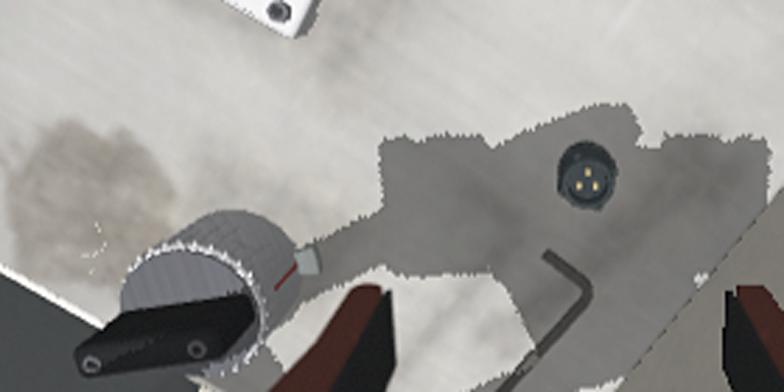

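View pics/w1s.png

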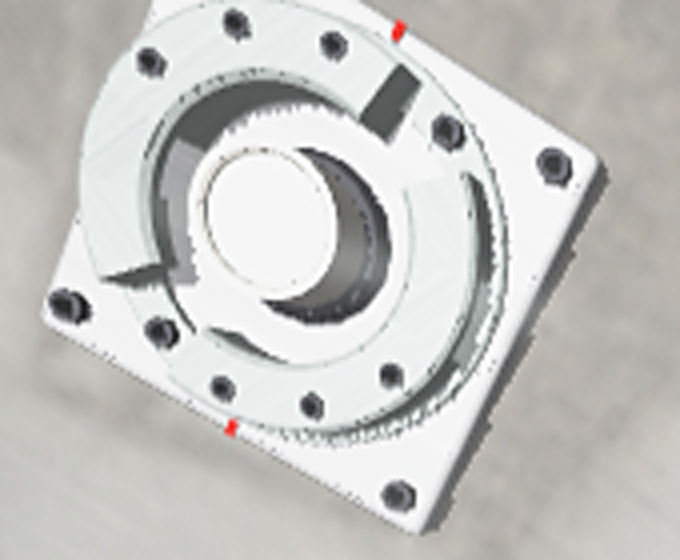

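```bash
python3 - <<'E'
from h import *
print(yaw()[0])
for a in [(.5715,-.2695,.06,yaw()[0]),(.5715,-.2695,.007,yaw()[0])]: print(plan(*a))
E
```

```text
0.6117496211434037
(array([-0.0009,  0.    , -0.    ]), array([-0.102,  0.462,  4.419]))
(array([-0.0009,  0.    , -0.    ]), array([-0.102,  0.464,  6.539]))
```

Emit:
apply_moves([
  [0,0,0,-0.1,0.3,2,90],
  [0,0,0,-0.1,0.3,4,90],
  [0,0,0,-0.1,0.3,4.4,90],
  [0,0,0,-0.1,0.3,4.4,90],
  [0,0,0,-0.1,0.3,4.4,90],
])

```text
clock: 2.87
tool_pos: [0.5685, -0.2665, 0.0601]
ee_rot: [0.954, 0.301, -0.001, -0.001]
force: [0.1, -0.4, 0.4]
grip_width: 0.0568
```

```bash
python3 - <<'E'
from h import *
s=monitor.state();print(s['tool_pos'],s['grip_width'],s['force'],s['qd'].round(3))
for a in [(.5715,-.2695,.06,yaw()[0]),(.5715,-.2695,.007,yaw()[0])]: print(plan(*a))
E
```

```text
[ 0.56846283 -0.26648602  0.06012424] 0.056775574112480166 [ 0.07418341 -0.38946901  0.44221778] [-0.004 -0.04  -0.053 -0.     0.004  0.002]
(array([-0.0026,  0.0011, -0.    ]), array([0.03 , 0.168, 0.004]))
(array([-0.0026,  0.0011, -0.    ]), array([0.033, 0.174, 2.124]))
```

Emit:
apply_moves([
  [0,0,0,0.03,0.17,0.8,90],
  [0,0,0,0.03,0.17,1.6,90],
  [0,0,0,0.03,0.17,2.1,90],
  [0,0,0,0.03,0.17,2.1,90],
  [0,0,0,0.03,0.17,2.1,255],
  [0,0,0,0.03,0.17,2.1,255],
  [0,0,0,0.03,0.17,2.1,255],
  [0,0,0,0.03,0.17,2.1,255],
  [0,0,0,0.03,0.17,2.1,255],
  [0,0,0,0.03,0.17,2.1,255],
], grip_force=15)

```text
clock: 3.7
tool_pos: [0.5729, -0.2716, 0.0084]
ee_rot: [0.954, 0.3, 0.0, 0.0]
force: [-0.8, 0.4, 3.3]
grip_width: 0.0234
```

```bash
python3 - <<'E'
from h import *
s=monitor.state();print(s['tool_pos'],s['grip_width'],s['force'],s['qd'].round(3))
shot('wrist','w2')
E
```

```text
[ 0.57294538 -0.27158327  0.00835323] 0.023411753541262948 [-0.84809531  0.39655902  3.33287406] [ 0.001 -0.001 -0.001 -0.001  0.004  0.   ]
```

View pics/w2.png

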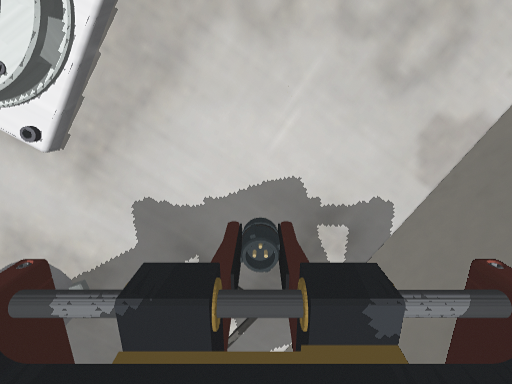

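```bash
python3 - <<'E'
from h import *
P,c=cloud('w2');v,u=np.mgrid[:384,:512]
s=monitor.state();M=R.from_quat(s['ee_rot']).as_matrix()
L=(P-s['tool_pos'])@M
for (uu,vv) in [(260,245),(260,255),(260,225),(260,262),(250,255),(270,255)]: print(uu,vv,P[vv,uu].round(4),L[vv,uu].round(4))
m=(abs(u-260)<17)&(v>215)&(v<275)&(P[...,2]>.006)&(abs(L[...,1])<.0115)&(L[...,0]>-.02)&(L[...,0]<.02)
q=L[m];print(len(q),q.min(0),q.max(0))
t=q[(q[:,2]<np.percentile(q[:,2],40))];print(t.min(0),t.max(0))
from scipy.optimize import least_squares
k=q[q[:,2]>-.015][:,:2]
print(len(k),least_squares(lambda p:np.hypot(k[:,0]-p[0],k[:,1])-.0125,[0.]).x, k.mean(0))
cv2.imwrite('pics/w2z.png',cv2.resize(c[200:290,200:320][...,::-1],None,fx=6,fy=6,interpolation=cv2.INTER_CUBIC))
E
```

```text
260 245 [ 0.5762 -0.2698  0.0273] [ 0.0037  0.0004 -0.0189]
260 255 [ 0.5684 -0.2753  0.0223] [-0.0058  0.0004 -0.0139]
260 225 [ 0.582  -0.2658  0.0139] [ 0.0107  0.0004 -0.0056]
260 262 [ 0.5653 -0.2774  0.0241] [-0.0096  0.0004 -0.0158]
250 255 [ 0.565  -0.2701  0.0226] [-0.0057 -0.0058 -0.0142]
270 255 [ 0.572  -0.2804  0.0223] [-0.0058  0.0066 -0.014 ]
1550 [-0.01349212 -0.01015071 -0.02521066] [0.01198489 0.01091692 0.00232458]
[-0.01349212 -0.00915493 -0.02521066] [ 0.01169934  0.00981523 -0.01915079]
679 [0.002497] [0.00346528 0.00049591]
```

View pics/w2z.png

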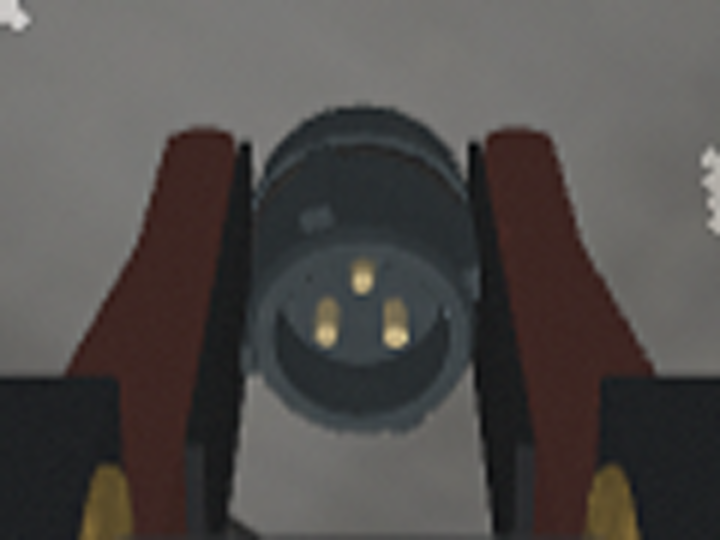

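```bash
python3 - <<'E'
from h import *
for n in ['top0','scene0']:
  P,c=cloud(n); X,Y,Z=P[...,0],P[...,1],P[...,2]
  r=np.hypot(X-.6,Y+.074)
  for a in range(-180,180,15):
    th=np.degrees(np.arctan2(Y+.074,X-.6))
    m=(Z>.05)&(Z<.5)&(abs(th-a)<7.5)&(r>.05)&(r<.3)
    if m.sum(): print(n,a,r[m].min().round(3),P[m][r[m].argmin()].round(3))
E
python3 - <<'E'
from h import *
from scipy.optimize import least_squares
P,c=cloud('w1');X,Y,Z=P[...,0],P[...,1],P[...,2]
v,u=np.mgrid[:384,:512]
m=(u<230)&(v<140)&(Z>.03)&(np.hypot(X-.6,Y+.074)<.06)
print(m.sum(),np.histogram(Z[m],10))
r=np.hypot(X-.6,Y+.074)
k=m&(r<.022)&(Z>.036); print(P[k].min(0),P[k].max(0),P[k].mean(0))
a=m&(r>.03); q=P[a]; print(np.median(q[:,2]),q.min(0),q.max(0))
print(yaw(),plan(.60,-.074,.17,.61),plan(.5735,-.272,.17,.61))
E
```

```text
top0 -165 0.169 [ 0.443 -0.137  0.053]
top0 -150 0.158 [ 0.458 -0.142  0.052]
top0 -30 0.249 [ 0.829 -0.171  0.065]
top0 -15 0.223 [ 0.819 -0.118  0.051]
top0 0 0.174 [ 0.774 -0.062  0.052]
top0 15 0.213 [ 0.811 -0.045  0.063]
top0 30 0.232 [0.792 0.056 0.051]
top0 45 0.159 [0.704 0.046 0.358]
top0 60 0.14 [0.672 0.046 0.354]
top0 75 0.141 [0.635 0.063 0.051]
top0 90 0.127 [0.609 0.052 0.051]
top0 105 0.144 [0.549 0.061 0.051]
top0 120 0.156 [0.54  0.07  0.371]
scene0 -165 0.169 [ 0.444 -0.138  0.05 ]
scene0 -150 0.159 [ 0.462 -0.154  0.052]
scene0 -135 0.192 [ 0.448 -0.191  0.052]
scene0 -30 0.249 [ 0.829 -0.172  0.068]
scene0 -15 0.223 [ 0.82  -0.113  0.05 ]
scene0 0 0.171 [ 0.771 -0.067  0.053]
scene0 15 0.205 [ 0.803 -0.047  0.067]
scene0 30 0.244 [0.795 0.073 0.052]
scene0 45 0.165 [0.705 0.053 0.366]
scene0 60 0.138 [0.669 0.045 0.358]
scene0 75 0.163 [0.662 0.077 0.353]
scene0 90 0.178 [0.601 0.104 0.289]
scene0 105 0.157 [0.542 0.072 0.374]
scene0 120 0.161 [0.527 0.069 0.374]
5578 (array([ 132,  342, 1540, 1952,  387,  319,  465,  191,  195,   55]), array([0.03001296, 0.03133761, 0.03266227, 0.03398692, 0.03531157,
       0.03663622, 0.03796087, 0.03928553, 0.04061018, 0.04193483,
       0.04325948]))
[ 0.58205966 -0.09312467  0.03601985] [ 0.61791525 -0.05688157  0.04325948] [ 0.60016641 -0.07434441  0.0390693 ]
0.03407466398501932 [ 0.55002134 -0.12492215  0.03001296] [ 0.64980055 -0.02513118  0.03772785]
(np.float64(0.6087505179554248), array([8.204e-01, 5.718e-01, 3.000e-04]), array([ 0.5718, -0.8204,  0.0009]), array([ 7.e-04, -6.e-04, -1.e+00])) (array([ 0.0009, -0.0003, -0.0012]), array([ 5.409, -5.86 , -6.47 ])) (array([ 0.0009, -0.0003, -0.0012]), array([ 0.011,  0.031, -6.466]))
```

Emit:
apply_moves([
  [0,0,0,0,0,-0.5,255],
  [0,0,0,0,0,-2,255],
  [0,0,0,0,0,-4,255],
  [0,0,0,2.7,-2.9,-6.4,255],
  [0,0,0,5.4,-5.86,-6.45,255],
  [0,0,0,5.4,-5.86,-6.45,255],
  [0,0,0,5.4,-5.86,-6.45,255],
  [0,0,0,5.4,-5.86,-6.45,255],
  [0,0,0,5.4,-5.86,-6.45,255],
  [0,0,0,5.4,-5.86,-6.45,255],
  [0,0,0,5.4,-5.86,-6.45,255],
])

```text
clock: 4.67
tool_pos: [0.5995, -0.074, 0.1693]
ee_rot: [0.954, 0.3, -0.0, 0.0]
force: [-0.6, 0.2, 0.2]
grip_width: 0.0236
```

```bash
python3 - <<'E'
from h import *
s=monitor.state();print(s['tool_pos'],s['grip_width'],s['force'],s['qd'].round(3))
d=shot('wrist','w3')
cv2.imwrite('pics/w3z.png',cv2.resize(d['color'][60:290,140:380][...,::-1],None,fx=2.5,fy=2.5,interpolation=cv2.INTER_CUBIC))
E
```

```text
[ 0.59948295 -0.07403478  0.16934193] 0.023621496226528673 [-0.59353331  0.24522469  0.19485231] [-0.033  0.015  0.006 -0.002 -0.002  0.   ]
```

View pics/w3z.png

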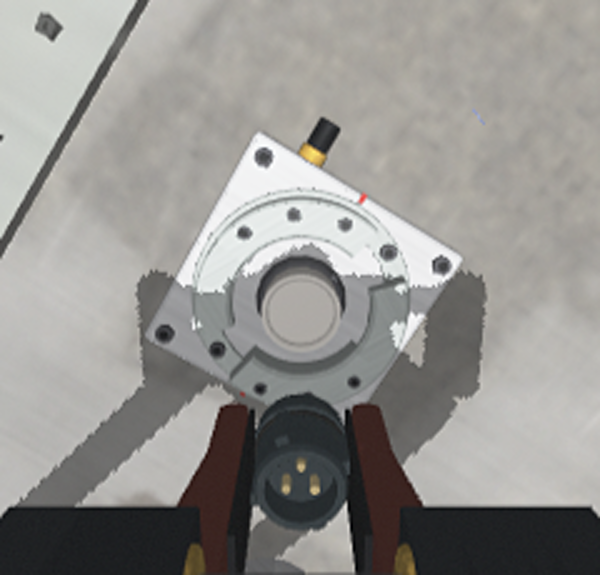

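```bash
python3 - <<'E'
from h import *
for n in ['w1','w3']:
    P,c=cloud(n);X,Y,Z=P[...,0],P[...,1],P[...,2]
    r=np.hypot(X-.6,Y+.0745);th=np.degrees(np.arctan2(Y+.0745,X-.6))
    k=(r<.025)&(Z>.0365)&(Z<.06); print(n,'seat',P[k].min(0).round(4),P[k].max(0).round(4),P[k].mean(0).round(4))
    a=(r>.034)&(r<.055)&(Z>.03)&(Z<.038);print('ring',P[a].min(0).round(4),P[a].max(0).round(4),np.median(Z[a]))
    b=(r>.034)&(r<.0375)&(Z<.03)&(Z>.005)
    t=np.sort(th[b]); h,e=np.histogram(t,72,(-180,180)); print([(int(x),int(y)) for x,y in zip(e,h) if y])
    b=(r>.034)&(r<.0375)&(Z>.03)&(Z<.038)
    h,e=np.histogram(th[b],72,(-180,180)); print('TOP',[(int(x),int(y)) for x,y in zip(e,h) if y])
E
```

```text
w1 seat [ 0.5821 -0.0931  0.0365] [ 0.6179 -0.0569  0.0433] [ 0.6002 -0.0743  0.0391]
ring [ 0.55   -0.1249  0.03  ] [ 0.6498 -0.0251  0.0377] 0.03416546342663526
[(-35, 3), (-30, 11), (-25, 12), (-20, 11), (-15, 17), (-10, 21), (85, 9), (90, 11), (95, 10), (100, 12), (105, 12), (110, 10), (115, 10), (120, 10), (125, 10), (130, 10), (135, 9), (140, 14), (145, 10), (150, 10), (155, 11), (160, 9)]
TOP [(-180, 9), (-175, 11), (-170, 11), (-165, 11), (-160, 11), (-155, 11), (-150, 13), (-145, 12), (-140, 10), (-135, 12), (-130, 9), (-125, 7), (-120, 10), (-115, 11), (-110, 9), (-105, 11), (-100, 11), (-95, 9), (-90, 11), (-85, 11), (-80, 10), (-75, 12), (-70, 11), (-65, 11), (-60, 11), (-55, 11), (-50, 13), (-45, 9), (-15, 2), (-10, 17), (-5, 12), (0, 12), (5, 15), (10, 11), (15, 17), (20, 12), (25, 15), (30, 15), (35, 12), (40, 16), (45, 12), (50, 14), (55, 14), (60, 13), (65, 13), (70, 14), (75, 12), (80, 12), (85, 15), (90, 13), (95, 14), (100, 11), (105, 12), (110, 10), (115, 12), (120, 14), (125, 16), (130, 10), (135, 15), (140, 1), (170, 8), (175, 11)]
w3 seat [ 0.5821 -0.0927  0.0
[... 229 characters left out ...]
30, 7), (-25, 6), (-20, 7), (145, 3), (150, 7), (155, 7), (160, 5), (165, 6), (170, 8)]
TOP [(-180, 7), (-175, 7), (-170, 8), (-165, 6), (-160, 8), (-155, 8), (-150, 6), (-145, 9), (-140, 7), (-135, 8), (-130, 9), (-125, 8), (-120, 6), (-115, 8), (-110, 9), (-105, 9), (-100, 8), (-95, 7), (-90, 8), (-85, 7), (-80, 9), (-75, 8), (-70, 8), (-65, 9), (-60, 7), (-55, 9), (-50, 6), (-45, 10), (-10, 7), (-5, 7), (0, 8), (5, 10), (10, 7), (15, 9), (20, 8), (25, 9), (30, 9), (35, 9), (40, 8), (45, 9), (50, 8), (55, 9), (60, 10), (65, 9), (70, 8), (75, 10), (80, 9), (85, 9), (90, 7), (95, 9), (100, 8), (105, 8), (110, 9), (115, 7), (120, 9), (125, 6), (130, 9), (135, 7), (140, 1), (170, 8), (175, 8)]
```

```bash
python3 - <<'E'
from h import *
for n in ['w1','w3']:
    P,c=cloud(n);X,Y,Z=P[...,0],P[...,1],P[...,2]
    r=np.hypot(X-.6,Y+.0747);th=np.degrees(np.arctan2(Y+.0747,X-.6))%360
    b=(r>.0335)&(r<.0385)&(Z>.0325)&(Z<.036)
    for lo,hi in [(120,190),(300,370)]:
        t=th.copy(); t[t<10]+=360
        q=np.sort(t[b&(t>lo)&(t<hi)]); g=np.diff(q); i=g.argmax(); print(n,q[i],q[i+1],(q[i]+q[i+1])/2)
        f=b*0; bb=(r>.034)&(r<.038)&(Z<.029)&(Z>.008)&(t>lo)&(t<hi); print('  floor',np.percentile(t[bb],[0,2,98,100]).round(1))
E
python3 - <<'E'
from h import *
print(yaw()[0]);print(plan(.6004,-.0744,.052,.6087),plan(.6004,-.0744,.0465,.6087))
E
```

```text
w1 140.23277443747105 171.2225734927407 155.72767396510588
  floor [120.6 121.1 162.4 164.6]
w1 319.94049027128654 350.1653349829747 335.0529126271306
  floor [328.2 329.5 351.6 352. ]
w3 139.8220809219889 171.66082743983023 155.74145418090956
  floor [139.6 146.4 171.2 171.4]
w3 319.87652089456236 351.44721809089543 335.6618694927289
  floor [315.4 317.  344.1 344.4]
0.6088256916335628
(array([0.0003, 0.0008, 0.0001]), array([0.052, 0.012, 4.676])) (array([0.0003, 0.0008, 0.0001]), array([0.052, 0.012, 4.896]))
```

Emit:
apply_moves([
  [0,0,0,0.05,0,1.6,255],
  [0,0,0,0.05,0,3.2,255],
  [0,0,0,0.05,0,4.2,255],
  [0,0,0,0.05,0,4.6,255],
  [0,0,0,0.05,0,4.6,255],
  [0,0,0,0.05,0,4.6,255],
])

```text
clock: 5.22
tool_pos: [0.6006, -0.0745, 0.0539]
ee_rot: [0.954, 0.299, -0.0, -0.0]
force: [0.5, 0.6, -0.7]
grip_width: 0.0236
```

```bash
python3 - <<'E'
from h import *
s=monitor.state();print(s['tool_pos'],s['grip_width'],s['force'],s['qd'].round(3))
d=shot('wrist','w4')
cv2.imwrite('pics/w4z.png',cv2.resize(d['color'][120:320,140:380][...,::-1],None,fx=2.5,fy=2.5,interpolation=cv2.INTER_CUBIC))
print(plan(.6004,-.0744,.0465,.6087))
E
```

```text
[ 0.60058811 -0.07446186  0.05394346] 0.02364454594535493 [ 0.45020603  0.60810992 -0.70228843] [ 0.009 -0.034 -0.027  0.002 -0.     0.   ]
(array([ 0.0014, -0.001 , -0.0011]), array([-0.041, -0.029,  0.34 ]))
```

View pics/w4z.png

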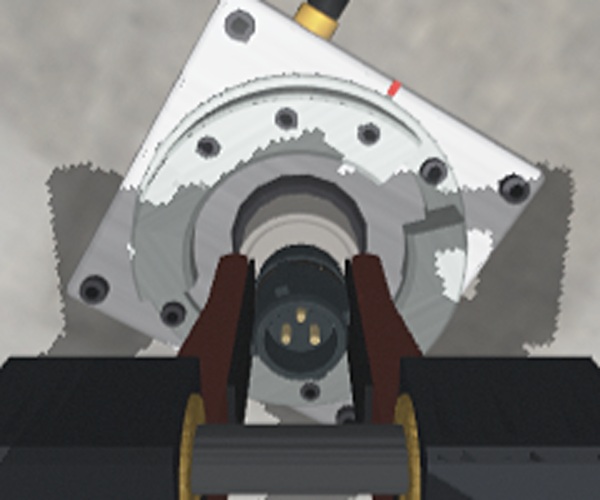

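Emit:
apply_moves([
  [0,0,0,0,0,0.15,255],
  [0,0,0,0,0,0.25,255],
  [0,0,0,0,0,0.3,255],
  [0,0,0,0,0,0.32,255],
  [0,0,0,0,0,0.34,255],
  [0,0,0,0,0,0.34,255],
])

```text
clock: 5.77
tool_pos: [0.6009, -0.0733, 0.0459]
ee_rot: [0.954, 0.3, 0.0, 0.0]
force: [-0.8, -0.5, 3.4]
grip_width: 0.0233
```

```bash
python3 - <<'E'
from h import *
s=monitor.state();print(s['tool_pos'],s['grip_width'],s['force'],s['qd'].round(3))
d=shot('wrist','w5')
cv2.imwrite('pics/w5z.png',cv2.resize(d['color'][140:320,140:380][...,::-1],None,fx=2.5,fy=2.5,interpolation=cv2.INTER_CUBIC))
E
```

```text
[ 0.60090046 -0.07329135  0.04593711] 0.02334309011601227 [-0.81101326 -0.4526845   3.3589115 ] [ 0.002 -0.    -0.001  0.002  0.001 -0.001]
```

View pics/w5z.png

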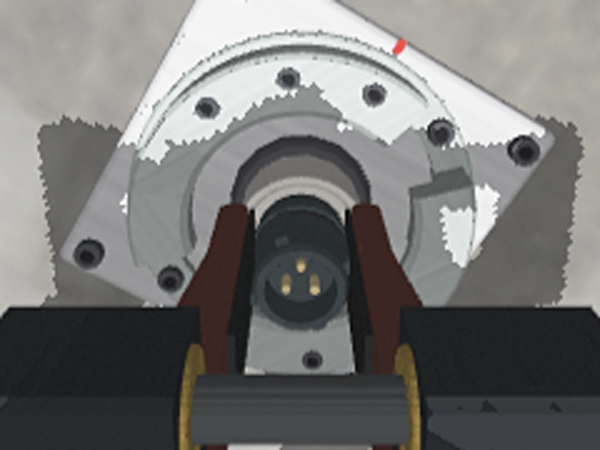

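Emit:
apply_moves([
  [0,0,0,0,0,0,130],
  [0,0,0,0,0,0,100],
  [0,0,0,0,0,0,90],
  [0,0,0,0,0,0,90],
  [0,0,0,0,0,-1,90],
  [0,0,0,0,0,-2.5,90],
  [0,0,0,0,0,-4,90],
  [0,0,0,0,0,-4,90],
  [0,0,0,0,0,-4,90],
])

```text
clock: 6.57
tool_pos: [0.6026, -0.0737, 0.1479]
ee_rot: [0.954, 0.3, 0.002, 0.001]
force: [-0.4, -0.6, -0.6]
grip_width: 0.0568
```

```bash
python3 - <<'E'
from h import *
from scipy.optimize import least_squares
s=monitor.state();print(s['tool_pos'],s['grip_width'],s['force'],s['qd'].round(3),s['qpos'].round(3))
d=shot('wrist','w6')
cv2.imwrite('pics/w6z.png',d['color'][...,::-1])
P,c=cloud('w6');X,Y,Z=P[...,0],P[...,1],P[...,2]
r=np.hypot(X-.6,Y+.0747)
m=(r<.018)&(Z>.063)&(Z<.078);q=P[m];print(len(q),q.min(0),q.max(0))
m=(r<.018)&(Z>.045)&(Z<.078);k=P[m][:,:2];print(len(k),least_squares(lambda p:np.clip(np.hypot(*(k-p).T)-.0125,0,1),[.6,-.0747]).x)
m=(r<.022)&(Z>.036)&(Z<.043);q=P[m];print('rim',q.min(0),q.max(0))
E
```

```text
[ 0.602565   -0.07367359  0.14785993] 0.05677278127820491 [-0.3536006  -0.64821258 -0.64457695] [-0.001  0.043  0.059 -0.    -0.012  0.001] [-0.235  0.44   1.583 -0.     1.113  0.727]
306 [ 0.58927439 -0.08552356  0.06302067] [ 0.61175811 -0.06260697  0.07177615]
621 [ 0.60061794 -0.07371126]
rim [ 0.58345838 -0.09266659  0.03600367] [ 0.61789018 -0.05676693  0.04282821]
```

View pics/w6z.png

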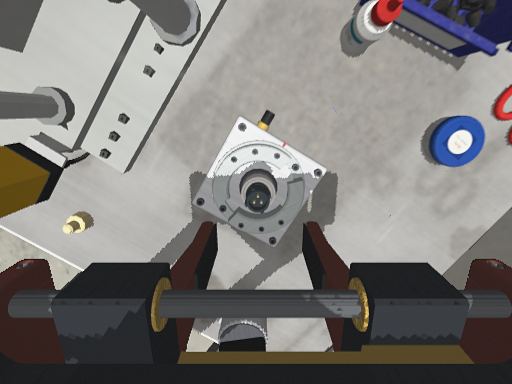

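```bash
python3 - <<'E'
from h import *
print(plan(.45,-.155,.20,2.356),plan(.6026,-.0737,.2,2.356))
E
```

```text
(array([ 1.6000e-03,  4.0000e-04, -1.7472e+00]), array([-6.817, -0.769, -2.17 ])) (array([ 1.6000e-03,  4.0000e-04, -1.7472e+00]), array([ 0.05 ,  0.054, -2.164]))
```

Emit:
apply_moves([
  [0,0,-0.1,0,0,-1.5,90],
  [0,0,-0.2,-1,0,-2,90],
  [0,0,-0.3,-2,-0.2,-2.1,0],
  [0,0,-0.4,-3,-0.3,-2.1,0],
  [0,0,-0.5,-4,-0.4,-2.1,0],
  [0,0,-0.6,-5,-0.5,-2.1,0],
  [0,0,-0.7,-6,-0.6,-2.1,0],
  [0,0,-0.85,-6.8,-0.77,-2.1,0],
  [0,0,-0.97,-6.8,-0.77,-2.1,0],
  [0,0,-1.1,-6.8,-0.77,-2.1,0],
  [0,0,-1.22,-6.8,-0.77,-2.1,0],
  [0,0,-1.34,-6.8,-0.77,-2.1,0],
  [0,0,-1.46,-6.8,-0.77,-2.1,0],
  [0,0,-1.58,-6.8,-0.77,-2.1,0],
  [0,0,-1.7,-6.8,-0.77,-2.1,0],
  [0,0,-1.75,-6.8,-0.77,-2.1,0],
  [0,0,-1.75,-6.8,-0.77,-2.1,0],
  [0,0,-1.75,-6.8,-0.77,-2.1,0],
  [0,0,-1.75,-6.8,-0.77,-2.1,0],
])

```text
clock: 8.2
tool_pos: [0.4495, -0.1543, 0.1969]
ee_rot: [0.382, 0.924, 0.0, -0.001]
force: [0.8, -0.1, -0.1]
grip_width: 0.0877
```

```bash
python3 - <<'E'
from h import *
s=monitor.state();print(s['tool_pos'],s['grip_width'],s['force'],s['qd'].round(3),s['qpos'].round(3),yaw()[0])
d=shot('wrist','w7')
P,c=cloud('w7');X,Y,Z=P[...,0],P[...,1],P[...,2]
r=np.hypot(X-.4375,Y+.1635)
m=(r<.035)&(Z>.082)&(Z<.092); q=P[m];print(len(q),q.mean(0))
rect=cv2.minAreaRect((q[:,:2]*1000).astype(np.float32));print(rect)
m=(r<.04)&(Z>.045)&(Z<.054); q=P[m];print('roof',len(q),q.min(0),q.max(0),cv2.minEnclosingCircle((q[:,:2]*1000).astype(np.float32)))
E
```

```text
[ 0.4494691  -0.15434537  0.19692957] 0.08774550669552486 [ 0.7514905  -0.05070057 -0.13166796] [ 0.001 -0.006 -0.008 -0.001  0.004 -0.006] [-0.476  0.208  1.802 -0.     1.133 -1.262] 2.3569522105227465
631 [ 0.43563206 -0.16392731  0.08570202]
((436.2645568847656, -164.62696838378906), (13.16926097869873, 54.25899887084961), 43.779476165771484)
roof 1311 [ 0.40658702 -0.19593818  0.04510427] [ 0.46693527 -0.1348015   0.0539988 ] ((436.5422058105469, -165.41981506347656), 30.904386520385742)
```

View pics/w7.png

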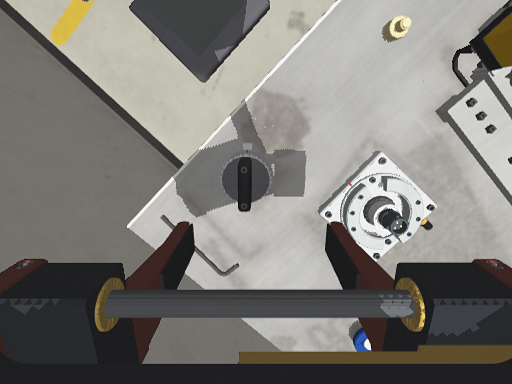

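```bash
python3 - <<'E'
from h import *
print(plan(.4363,-.1648,.11,2.335),plan(.4363,-.1648,.054,2.335))
E
```

```text
(array([-0.0006, -0.0015,  0.0224]), array([ 0.078, -0.668,  3.487])) (array([-0.0006, -0.0015,  0.0224]), array([ 0.075, -0.667,  5.727]))
```

Emit:
apply_moves([
  [0,0,0.02,0.08,-0.67,1,139],
  [0,0,0.02,0.08,-0.67,2.3,139],
  [0,0,0.02,0.08,-0.67,3.3,139],
  [0,0,0.02,0.08,-0.67,3.5,139],
  [0,0,0.02,0.08,-0.67,3.5,139],
  [0,0,0.02,0.08,-0.67,3.5,139],
])

```text
clock: 8.75
tool_pos: [0.4373, -0.1653, 0.1109]
ee_rot: [0.391, 0.92, -0.0, 0.0]
force: [0.1, -0.9, 0.4]
grip_width: 0.0513
```

```bash
python3 - <<'E'
from h import *
s=monitor.state();print(s['tool_pos'],s['grip_width'],s['force'],yaw()[0])
d=shot('wrist','w8')
print(plan(.4363,-.1648,.054,2.335))
E
```

```text
[ 0.43727782 -0.16530864  0.1109238 ] 0.05128591357148134 [ 0.08991303 -0.85882577  0.44345403] 2.338473076319193
(array([0.0004, 0.0016, 0.0037]), array([ 0.07 , -0.023,  2.3  ]))
```

View pics/w8.png

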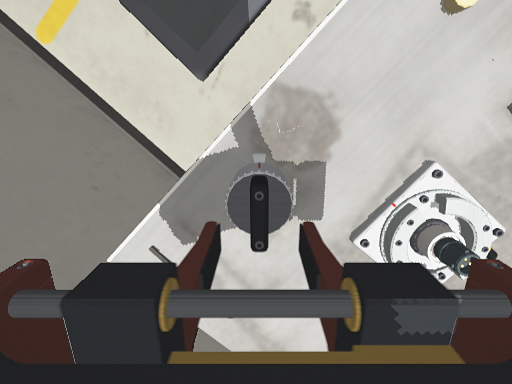

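The bar at (259,215) is centred between the jaws and lined up with the tool. Next I descend and grip.

Emit:
apply_moves([
  [0,0,0,0.07,-0.02,0.8,139],
  [0,0,0,0.07,-0.02,1.6,139],
  [0,0,0,0.07,-0.02,2.1,139],
  [0,0,0,0.07,-0.02,2.25,139],
  [0,0,0,0.07,-0.02,2.25,255],
  [0,0,0,0.07,-0.02,2.25,255],
  [0,0,0,0.07,-0.02,2.25,255],
  [0,0,0,0.07,-0.02,2.25,255],
  [0,0,0,0.07,-0.02,2.25,255],
  [0,0,0,0.07,-0.02,2.25,255],
], grip_force=45)

```text
clock: 9.63
tool_pos: [0.4361, -0.1646, 0.0551]
ee_rot: [0.391, 0.92, -0.0, 0.001]
force: [0.3, -0.1, 6.9]
grip_width: 0.014
```

```bash
python3 - <<'E'
from h import *
s=monitor.state();print(s['tool_pos'],s['grip_width'],s['force'],s['torque'],yaw())
print(np.degrees(yaw()[0]))
print(plan(s['tool_pos'][0],s['tool_pos'][1],.16,yaw()[0]),plan(.6003,-.0745,.16,np.radians(155.7)))
E
```

```text
[ 0.43609736 -0.16464598  0.05509448] 0.013952847290703178 [ 0.30606926 -0.14023388  6.88131933] [0.04244377 0.05480265 0.00648982] (np.float64(2.3387171259726376), array([-0.6946,  0.7194, -0.0019]), array([7.194e-01, 6.946e-01, 5.000e-04]), array([ 0.0017, -0.001 , -1.    ]))
133.99862079319783
(array([0.0005, 0.0019, 0.    ]), array([-8.000e-03,  2.000e-03, -4.196e+00])) (array([ 2.000e-04,  2.000e-03, -3.788e-01]), array([-1.976,  7.232, -4.189]))
```

Emit:
apply_moves([
  [0,0,0,0,0,-0.5,255],
  [0,0,0,0,0,-1.5,255],
  [0,0,0,0,0,-3,255],
  [0,0,0,0,0,-4.5,255],
  [0,0,-0.1,-0.5,1.8,-4.5,255],
  [0,0,-0.2,-1,3.2,-4.5,255],
  [0,0,-0.3,-1.5,4.8,-4.5,255],
  [0,0,-0.379,-1.98,6.4,-4.5,255],
  [0,0,-0.379,-1.98,7.23,-4.5,255],
  [0,0,-0.379,-1.98,7.23,-4.5,255],
  [0,0,-0.379,-1.98,7.23,-4.5,255],
  [0,0,-0.379,-1.98,7.23,-4.5,255],
  [0,0,-0.379,-1.98,7.23,-4.5,255],
])

```text
clock: 10.72
tool_pos: [0.5981, -0.0748, 0.1663]
ee_rot: [0.211, 0.978, -0.0, -0.001]
force: [0.0, 0.3, -2.2]
grip_width: 0.0138
```

```bash
python3 - <<'E'
from h import *
s=monitor.state();print(s['tool_pos'],s['grip_width'],s['force'],s['torque'],np.degrees(yaw()[0]),s['qpos'].round(2))
d=shot('wrist','w9');d=shot('scene','s9');d=shot('top','t9')
cv2.imwrite('pics/s9z.png',cv2.resize(d['color'][120:260,170:320][...,::-1],None,fx=4,fy=4))
P,c=cloud('w9')
M=R.from_quat(s['ee_rot']).as_matrix();L=(P-s['tool_pos'])@M
r=np.hypot(L[...,0],L[...,1])
m=(r<.036)&(L[...,2]>-.001)&(L[...,2]<.009);q=L[m];print('roof',len(q),q.min(0),q.max(0),np.median(q[:,2]))
k=q[:,:2]
# plane tilt of the roof
A=np.c_[q[:,:2],np.ones(len(q))];print('tilt',np.linalg.lstsq(A,q[:,2],rcond=None)[0])
print(plan(.6003,-.0745,.10,np.radians(155.7)))
E
```

```text
[ 0.59812536 -0.07480461  0.16634321] 0.013833339858643396 [ 0.01289718  0.29939399 -2.21244498] [-0.01142732  0.04591622  0.04275184] 155.67013541386027 [-0.24  0.42  1.57 -0.    1.16 -1.38]
roof 2281 [-0.01600727 -0.03064709 -0.00095627] [0.03043109 0.03022904 0.0089844 ] 0.0035409091123796005
tilt [3.68629521e-02 9.74153334e-05 3.58754550e-03]
(array([-0.0003, -0.0005, -0.001 ]), array([-0.049,  0.044,  2.67 ]))
```

View pics/w9.png

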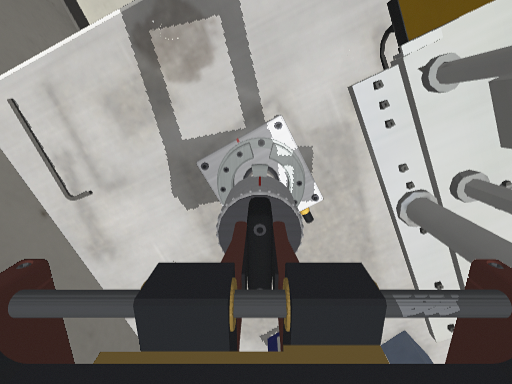

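View pics/s9.png

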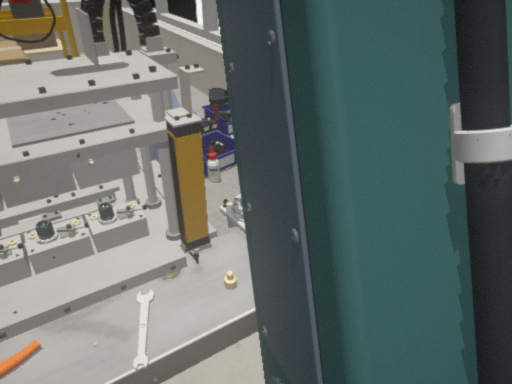

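```bash
python3 - <<'E'
from h import *
s=monitor.state()
P,c=cloud('w9')
M=R.from_quat(s['ee_rot']).as_matrix();L=(P-s['tool_pos'])@M
r=np.hypot(L[...,0],L[...,1])
m=(r<.027)&(abs(L[...,1])>.011)&(L[...,2]>-.006)&(L[...,2]<.013);q=L[m]
A=np.c_[q[:,:2],np.ones(len(q))];x=np.linalg.lstsq(A,q[:,2],rcond=None)[0];res=q[:,2]-A@x
g=abs(res)<.002;x=np.linalg.lstsq(A[g],q[g,2],rcond=None)[0];print(len(q),g.sum(),x,q.min(0),q.max(0))
E
```

```text
1232 1180 [-0.00358284  0.00043264  0.00374656] [-0.01272143 -0.02664273 -0.00595246] [0.02434879 0.02676563 0.00552032]
```

Emit:
apply_moves([
  [0,0,0,-0.05,0.04,1,255],
  [0,0,0,-0.05,0.04,2,255],
  [0,0,0,-0.05,0.04,2.5,255],
  [0,0,0,-0.05,0.04,2.67,255],
  [0,0,0,-0.05,0.04,2.67,255],
  [0,0,0,-0.05,0.04,2.67,255],
])

```text
clock: 11.37
tool_pos: [0.6015, -0.0743, 0.1005]
ee_rot: [0.211, 0.978, -0.0, 0.0]
force: [0.7, 0.5, -2.3]
grip_width: 0.0139
```

```bash
python3 - <<'E'
from h import *
s=monitor.state();print(s['tool_pos'],s['grip_width'],s['force'],s['torque'],np.degrees(yaw()[0]),s['qd'].round(3))
d=shot('wrist','w10')
cv2.imwrite('pics/w10z.png',cv2.resize(d['color'][100:300,140:380][...,::-1],None,fx=2.5,fy=2.5,interpolation=cv2.INTER_CUBIC))
print(plan(.6003,-.0745,.09,np.radians(155.7)))
E
```

```text
[ 0.60154346 -0.07432376  0.10052133] 0.013874103953859362 [ 0.73135162  0.50643466 -2.26447046] [ 0.03651392 -0.04755572  0.00641352] 155.6845776299044 [ 0.001 -0.013 -0.017  0.002  0.001  0.   ]
(array([ 0.0002,  0.0017, -0.0001]), array([ 0.06 , -0.035,  0.44 ]))
```

View pics/w10z.png

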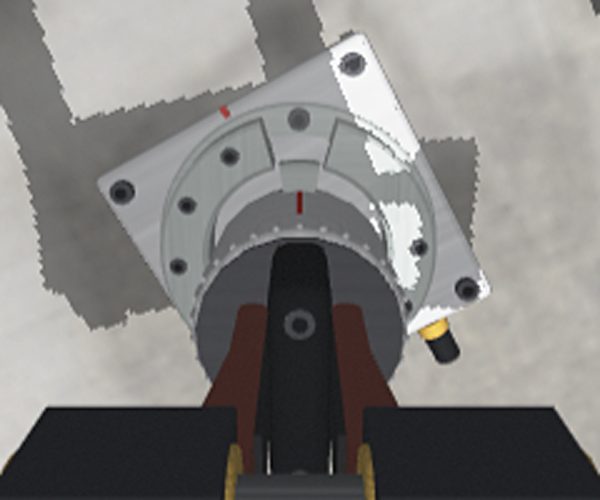

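The lug with its red line at column 300 sits midway in the gap, which spans about 270 to 330. Next I lower gently and feel for contact.

Emit:
apply_moves([
  [0,0,0,0.06,-0.03,0.15,255],
  [0,0,0,0.06,-0.03,0.25,255],
  [0,0,0,0.06,-0.03,0.35,255],
  [0,0,0,0.06,-0.03,0.42,255],
  [0,0,0,0.06,-0.03,0.5,255],
  [0,0,0,0.06,-0.03,0.55,255],
  [0,0,0,0.06,-0.03,0.55,255],
])

```text
clock: 12.0
tool_pos: [0.5994, -0.0739, 0.0858]
ee_rot: [0.21, 0.978, -0.0, -0.0]
force: [0.4, 0.2, -2.7]
grip_width: 0.014
```

```bash
python3 - <<'E'
from h import *
s=monitor.state();print(s['tool_pos'],s['grip_width'],s['force'],s['torque'],np.degrees(yaw()[0]),s['qd'].round(3))
print(plan(.6003,-.0745,.082,np.radians(155.7)))
E
```

```text
[ 0.59939026 -0.07387851  0.0857926 ] 0.013998317167096049 [ 0.3697712   0.19021572 -2.69815378] [-0.0033616   0.00557728  0.04008281] 155.72079909969804 [ 0.001 -0.003 -0.005 -0.001  0.006 -0.001]
(array([-0.0002, -0.0006,  0.0004]), array([-0.043, -0.008,  0.152]))
```

Emit:
apply_moves([
  [0,0,0,-0.03,0,0.06,255],
  [0,0,0,-0.03,0,0.12,255],
  [0,0,0,-0.03,0,0.18,255],
  [0,0,0,-0.03,0,0.24,255],
  [0,0,0,-0.03,0,0.24,255],
])

```text
clock: 12.42
tool_pos: [0.6007, -0.0744, 0.0804]
ee_rot: [0.21, 0.978, -0.0, 0.0]
force: [0.3, -0.4, 2.1]
grip_width: 0.0137
```

```bash
python3 - <<'E'
from h import *
s=monitor.state();print(s['tool_pos'],s['grip_width'],s['force'],s['torque'],np.degrees(yaw()[0]),s['qd'].round(3))
print(plan(.6003,-.0745,.0705,np.radians(155.7)))
E
```

```text
[ 0.60067437 -0.07442732  0.08036315] 0.013729548785051983 [ 0.25305519 -0.37914726  2.08819672] [-0.06068069  0.05506887  0.00741619] 155.71751097934282 [ 0.001 -0.002 -0.002  0.002  0.005 -0.001]
(array([-0.    ,  0.0009,  0.0003]), array([ 0.013, -0.009,  0.395]))
```

Emit:
apply_moves([
  [0,0,0,0,0,0.07,255],
  [0,0,0,0,0,0.14,255],
  [0,0,0,0,0,0.21,255],
  [0,0,0,0,0,0.28,255],
  [0,0,0,0,0,0.34,255],
  [0,0,0,0,0,0.38,255],
  [0,0,0,0,0,0.38,255],
])

```text
clock: 13.0
tool_pos: [0.6007, -0.0744, 0.071]
ee_rot: [0.21, 0.978, -0.0, 0.0]
force: [-2.2, -0.9, 7.5]
grip_width: 0.0136
```

```bash
python3 - <<'E'
from h import *
s=monitor.state();print(s['tool_pos'],s['grip_width'],s['force'],s['torque'],np.degrees(yaw()[0]),s['qd'].round(3))
print(plan(.6003,-.0745,.0705,np.radians(155.7)))
E
```

```text
[ 0.60069738 -0.07440818  0.07096359] 0.013620302130576578 [-2.19879777 -0.88139494  7.47086957] [-0.08215043  0.17363057  0.02782489] 155.72030320613004 [ 0.002 -0.003 -0.004  0.     0.005  0.001]
(array([-0.    ,  0.0009,  0.0004]), array([ 0.013, -0.01 ,  0.019]))
```

Emit:
apply_moves([
  [0,0,0.06,0.01,0,0.01,255],
  [0,0,0.12,0.01,0,0.01,255],
  [0,0,0.2,0.01,0,0.01,255],
  [0,0,0.28,0.01,0,0.01,255],
  [0,0,0.34,0.01,0,0.01,255],
  [0,0,0.4,0.01,0,0.01,255],
  [0,0,0.4,0.01,0,0.01,255],
])

```text
clock: 13.58
tool_pos: [0.6011, -0.0743, 0.0711]
ee_rot: [0.402, 0.916, 0.0, 0.001]
force: [-0.4, 0.1, 6.6]
grip_width: 0.0139
```

```bash
python3 - <<'E'
from h import *
s=monitor.state();print(s['tool_pos'],s['grip_width'],s['force'],s['torque'],np.degrees(yaw()[0]),s['qd'].round(3))
E
```

```text
[ 0.60110245 -0.07433808  0.07110244] 0.013860030880604836 [-0.3654759   0.05573905  6.64555022] [-0.06099957  0.00018483 -0.02982386] 132.61627688951407 [ 0.    -0.     0.001 -0.002  0.001 -0.083]
```

Emit:
apply_moves([
  [0,0,0.08,0,0,0.01,255],
  [0,0,0.16,0,0,0.01,255],
  [0,0,0.24,0,0,0.01,255],
  [0,0,0.32,0,0,0.01,255],
  [0,0,0.4,0,0,0.01,255],
  [0,0,0.48,0,0,0.01,255],
  [0,0,0.54,0,0,0.01,255],
  [0,0,0.58,0,0,0.01,255],
  [0,0,0.58,0,0,0.01,255],
])

```text
clock: 14.33
tool_pos: [0.6012, -0.0744, 0.0709]
ee_rot: [0.647, 0.763, 0.001, 0.001]
force: [0.1, -0.7, 7.1]
grip_width: 0.0136
```

```bash
python3 - <<'E'
from h import *
s=monitor.state();print(s['tool_pos'],s['grip_width'],s['force'],s['torque'],np.degrees(yaw()[0]),s['qd'].round(3))
d=shot('wrist','w11')
P,c=cloud('w11');M=R.from_quat(s['ee_rot']).as_matrix();L=(P-s['tool_pos'])@M
r=np.hypot(L[...,0],L[...,1])
m=(r<.027)&(abs(L[...,1])>.011)&(L[...,2]>-.006)&(L[...,2]<.013);q=P[m];print('roof z',np.median(q[:,2]))
cv2.imwrite('pics/w11z.png',cv2.resize(d['color'][100:300,140:380][...,::-1],None,fx=2.5,fy=2.5,interpolation=cv2.INTER_CUBIC))
E
```

```text
[ 0.60124759 -0.07439018  0.07088597] 0.013578879367584753 [ 0.06937256 -0.67221548  7.08727675] [-0.11828118  0.02590713  0.01576698] 99.4405408497666 [ 0.001  0.     0.002  0.    -0.    -0.057]
roof z 0.06754697218220665
```

View pics/w11z.png

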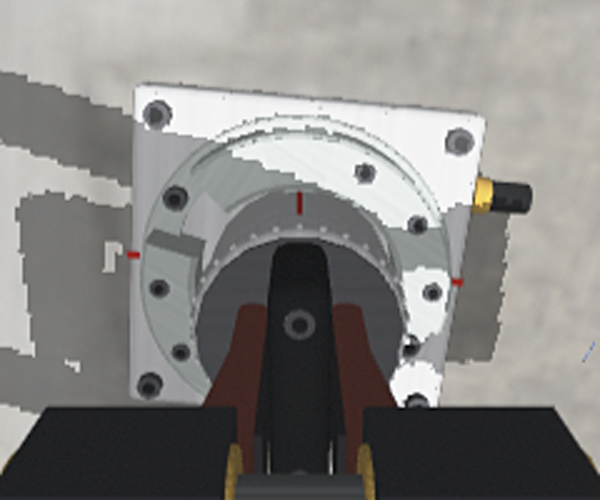

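Turned 56.3° and moving freely. Next I creep to the stop, watching the torque.

Emit:
apply_moves([
  [0,0,0.02,-0.02,0,0.01,255],
  [0,0,0.035,-0.02,0,0.01,255],
  [0,0,0.045,-0.02,0,0.01,255],
  [0,0,0.055,-0.02,0,0.01,255],
  [0,0,0.055,-0.02,0,0.01,255],
])

```text
clock: 14.8
tool_pos: [0.6009, -0.0746, 0.0706]
ee_rot: [0.667, 0.745, 0.0, 0.001]
force: [-1.1, 0.1, 6.9]
grip_width: 0.014
```

Emit:
apply_moves([
  [0,0,0.01,0,0,0,255],
  [0,0,0.01,0,0,0,255],
])

```text
clock: 14.97
tool_pos: [0.6006, -0.0746, 0.0706]
ee_rot: [0.67, 0.742, 0.0, 0.0]
force: [-0.5, 0.6, 7.7]
grip_width: 0.0139
```

```bash
python3 - <<'E'
from h import *
s=monitor.state();print(s['tool_pos'],s['grip_width'],s['force'],s['torque'],np.degrees(yaw()[0]),s['qd'].round(3))
E
```

```text
[ 0.60059982 -0.07462276  0.07059462] 0.013942091697255209 [-0.49275342  0.60425738  7.66673645] [0.08569407 0.38570174 0.23512521] 95.8378936891953 [ 0.    -0.    -0.     0.    -0.    -0.012]
```

Emit:
apply_moves([
  [0,0,-0.01,0,0,-0.04,255],
  [0,0,-0.01,0,0,-0.08,255],
  [0,0,-0.01,0,0,-0.12,255],
  [0,0,-0.01,0,0,-0.15,255],
  [0,0,-0.01,0,0,-0.18,255],
  [0,0,-0.01,0,0,-0.18,255],
])

```text
clock: 15.47
tool_pos: [0.6008, -0.0747, 0.0748]
ee_rot: [0.666, 0.746, 0.0, 0.001]
force: [1.5, -0.1, 4.7]
grip_width: 0.0137
```

```bash
python3 - <<'E'
from h import *
s=monitor.state();print(s['tool_pos'],s['grip_width'],s['force'],s['torque'],np.degrees(yaw()[0]),s['qd'].round(3))
d=shot('wrist','w12')
P,c=cloud('w12');M=R.from_quat(s['ee_rot']).as_matrix();L=(P-s['tool_pos'])@M
r=np.hypot(L[...,0],L[...,1])
m=(r<.027)&(abs(L[...,1])>.011)&(L[...,2]>-.006)&(L[...,2]<.013);q=P[m];print('roof z',np.median(q[:,2]))
E
```

```text
[ 0.60076365 -0.07472263  0.07475122] 0.01371278999289379 [ 1.54055957 -0.1319615   4.65498722] [-0.01465908 -0.17431628  0.04901958] 96.41002276037075 [ 0.001  0.002 -0.     0.002 -0.001 -0.001]
roof z 0.07139580963464683
```

Emit:
apply_moves([
  [0,0,0,0,0,-0.02,255],
  [0,0,0,0,0,-0.025,255],
  [0,0,0,0,0,-0.025,255],
])

```text
clock: 15.77
tool_pos: [0.6007, -0.0747, 0.0752]
ee_rot: [0.666, 0.746, 0.0, 0.0]
force: [2.3, 0.1, 5.6]
grip_width: 0.0139
```

```bash
python3 - <<'E'
from h import *
s=monitor.state();print(s['tool_pos'],s['grip_width'],s['force'],s['torque'],np.degrees(yaw()[0]),s['qd'].round(3))
E
```

```text
[ 0.60069088 -0.07471816  0.07522132] 0.013861328000531003 [2.32673671 0.05856553 5.64807338] [-0.01523771 -0.35430803 -0.00143119] 96.4101083583186 [-0.001  0.001  0.001 -0.    -0.001 -0.   ]
```

Emit:
apply_moves([
  [0,0,0,0,0,0,225],
  [0,0,0,0,0,0,200],
  [0,0,0,0,0,0,150],
  [0,0,0,0,0,0,120],
  [0,0,0,0,0,0,120],
  [0,0,0,0,0,-0.7,120],
  [0,0,0,0,0,-1.7,120],
  [0,0,0,0,0,-3,120],
  [0,0,0,0,0,-4,120],
  [0,0,0,0,0,-4,120],
  [0,0,0,0,0,-4,120],
])

```text
clock: 16.68
tool_pos: [0.6008, -0.0748, 0.1763]
ee_rot: [0.666, 0.746, 0.001, 0.001]
force: [-0.6, 0.7, -0.5]
grip_width: 0.0464
```

```bash
python3 - <<'E'
from h import *
s=monitor.state();print(s['tool_pos'],s['grip_width'],s['force'],s['torque'],np.degrees(yaw()[0]),s['qd'].round(3))
d=shot('wrist','w13')
P,c=cloud('w13');X,Y,Z=P[...,0],P[...,1],P[...,2]
r=np.hypot(X-.6,Y+.0745)
m=(r<.028)&(Z>.064)&(Z<.08)
q=P[m];A=np.c_[q[:,:2],np.ones(len(q))];x=np.linalg.lstsq(A,q[:,2],rcond=None)[0];g=abs(q[:,2]-A@x)<.002
x=np.linalg.lstsq(A[g],q[g,2],rcond=None)[0]
print('roof z',np.median(q[:,2]),len(q),'tilt',x[:2], 'centre',cv2.minEnclosingCircle((P[(r<.04)&(Z>.066)&(Z<.08)][:,:2]*1000).astype(np.float32)))
b=P[(r<.036)&(Z>.1)&(Z<.115)];print('bar',len(b),b[:,2].mean(),cv2.minAreaRect((b[:,:2]*1000).astype(np.float32)))
E
```

```text
[ 0.6008401  -0.0748443   0.17629557] 0.04643503610461931 [-0.57451163  0.66534639 -0.46582291] [-0.05639372  0.06013028 -0.00678367] 96.4167811579481 [ 0.001  0.035  0.047 -0.001 -0.008  0.002]
roof z 0.07380186285218035 1476 tilt [ 0.00625563 -0.00187232] centre ((601.2513427734375, -75.1328125), 30.772979736328125)
bar 878 0.10746199262439349 ((601.0564575195312, -74.58624267578125), (13.907705307006836, 54.97503662109375), 6.854039192199707)
```

View pics/w13.png

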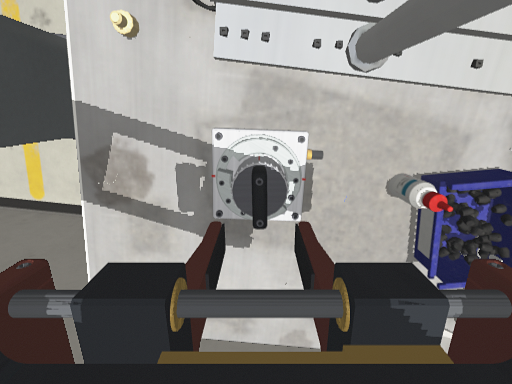

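```bash
python3 - <<'E'
from h import *
shot('wrist','w14')
for n in ['w7','w14']:
    P,c=cloud(n);X,Y,Z=P[...,0],P[...,1],P[...,2]
    cx,cy,e=(.4363,-.1648,0) if n=='w7' else (.601,-.0748,.022)
    r=np.hypot(X-cx,Y-cy)
    m=(r<.026)&(Z>.04+e)&(Z<.06+e); print(n,'roof',np.percentile(Z[m],[10,25,50,75,90]).round(4))
    m=(r<.026)&(Z>.078+e)&(Z<.095+e); print(n,'bar',np.percentile(Z[m],[10,50,90]).round(4))
    # band of bench / ring for the bias
    m=(r>.07)&(abs(Z)<.008);print('bench',np.median(Z[m]))
P,c=cloud('w14');X,Y,Z=P[...,0],P[...,1],P[...,2];r=np.hypot(X-.6003,Y+.0747)
m=(r>.034)&(r<.049)&(Z>.03)&(Z<.039);print('ringtop',np.median(Z[m]))
a,_=cloud('top0');shot('top','t14');b,c=cloud('t14')
E
```

```text
w7 roof [0.051  0.0514 0.0519 0.0524 0.0529]
w7 bar [0.0842 0.0859 0.0871]
bench 0.00047887464145937586
w14 roof [0.073  0.0733 0.0738 0.0742 0.0746]
w14 bar [0.1062 0.1079 0.109 ]
bench 0.00030417998712539696
ringtop 0.03430184573806988
```

The roof and the bar both sit 22 mm higher than they did on the bench, so the hood is at its locked height. Tilt is about 0.006 rad. I'm handing it in.

```bash
python3 - <<'E'
from h import *
print(workorder.close_job())
E
```

```text
the job is handed in; nothing more can be done
None
```

The station is loaded and the hood is locked. I handed the job in at about 17 s of the 72 s allowed; the hand-in reports no verdict.

- **Connector:** I stood it upright in the spring seat and let go. Its centre came out within about 1 mm of the seat's axis.
- **Hook ring:** The camera put the gaps at about 155.7° and −24.3° in world axes.
- **Hood:** The lugs went down through the gaps without touching the hooks. I pressed to about 17 mm edge height with roughly 10 N.
- **Twist:** I turned it clockwise about 60° until I felt the stop at 0.24 N·m. I then eased back half a degree, let it rise and released it.

**Last checks:**
- **Height:** the roof and bar both sit 22 mm above their bench heights, which matches the locked height.
- **Tilt:** about 0.006 rad.
- **Centring:** about 1 mm from the seat's axis.
- **Angle:** the bar sits about 59° past the gap's centre.
- **Clearance:** the gripper is open and clear, about 70 mm above the hood.

One early reading disagreed: the roof on its own suggested an edge height of about 23.8 mm. The same roof bias of about 2 mm was in the earlier picture on the bench, and correcting for it gives 22 mm. I saw no sign of contact with the tin, bottle, plug or hex key, but I didn't measure their positions again before handing in.

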